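Swing the sensor over the flask and take a reading

ROBOT

A 7-joint arm with a two-finger parallel gripper is mounted at the origin on the work surface. World frame = base frame: x ahead of the robot, y to its left, z up, the work surface at z = 0. Lengths are in m, angles in rad, forces in N, time in s.
With the tool pointing down it reaches from about 0.425 to 0.975 m from the base axis. Payload 16.7 kg.
Tool frame: the origin (TCP) lies at the very end of the fingers, on their centre line; the grasp point (between the pads) lies 19 mm behind it; z points along the fingers, y is the line along which they close (so a half turn about z gives the same grasp; the last joint's range is limited). The gripper opens to 85 mm and grips with 20 to 120 N. Pads are 22 mm wide; open, the fingers measure 114 mm over their backs; the gripper's body (76 mm by 85 mm) begins 54 mm behind the grasp point. The pads swing forward as they close: fully open they stand 13 mm farther back than shut.
Start: joints at [1.065, 0.426, 0.074, 1.606, -0.034, 1.111, -0.067], TCP at [0.235, -0.633, 0.231] pointing down, gripper open.
Joint ranges: [-2.85, 2.85], [-0.5, 2.14], [-1.23, 1.37], [0.21, 2.46], [-1.02, 4.16], [0.16, 2.05], [-2.73, 2.73]. Speed limits (rad/s): [1.89, 1.89, 2.39, 2.39, 3.01, 3.01, 3.01].

INTERFACE

Orientations are given as a rotation vector (axis times angle).
In Python, from plant import robot gives the robot as it stands.
- The arm moves only by the shell command python3 -m creep 'ROWS' [OPENING] [FORCE]. ROWS is text: rows parted by semicolons, each of 4 numbers parted by spaces: the shift along the world's x, y, z in m, then the turn about the world's z in degrees. In form: x y z yaw; .... A call has 1 to 12 rows; each row shifts and turns the commanded pose from where the row before left it; what a row does not reach is not made up. A row lasts 1/8 s, in which the tool goes at most 62.5 mm and 10.7 degrees, less where a joint would pass 70% of its speed; a pose out of reach is approached as far as the arm can. A call is refused whole if a number of a shift passes 0.0625 or a number of a turn 10.7, either way. A call with a gripper value outside its range is refused whole. OPENING is the finger opening in m, from 0 to 0.0854, set as the call begins (- or left out, the last holds). The fingers move at their own pace and stop on an object; FORCE is the grip in N (left out, the last holds). Time passes only in rows, so rows that do not move let the fingers close. It gives the time, the measured TCP pose, the force, the opening and the grip force at its end, in the units of the state.
- robot.get_obs(): the state, without advancing time (a new reading comes with each control period).
- robot.get_image(name): name is "side" or "top"; returns (picture, depth): 384x512x3 uint8, red, green, blue; 384x512 float32, m along the optical axis (not along the pixel's ray), 0 where there is no reading.
- robot.camera_params(name): a dict with "K" (3x3 intrinsics, pixels), "extrinsics" (4x4, takes a point from world to camera coordinates). Camera axes: x right, y down, z forward; pixel columns grow to the right and rows downward; lengths in m; the calibration is good to about 2 mm. A picture is of the moment at which its call begins. camera_params takes no time and is no camera call.
- robot.close_job(): hands the job in; it is judged then, once.
The state is a dict: "time_s": time; "joint_positions": joint angles; "qvel": joint speeds; "effort": joint torques, N m; "tcp_pos": TCP position; "eef_rot": TCP orientation; "contact_force": force on the tool from outside, world axes, zero at the start; "wrist_torque": the same for the moment, N m; "finger_gap": finger opening in m; "finger_force": force on a finger pad.
Only numpy, scipy, OpenCV 4.12 (cv2) and the standard library are available. Lean on these libraries where they do the work, as an engineer would, in place of code of your own. Each camera call takes 0.05 s, during which the arm holds its last target. There are 200 camera calls.

TASK

On the bench reader, push the swing arm round with a fingertip until the sensor head at its end hangs centrally above the open mouth of the conical flask. Then press the read button on the console all the way down, let it come up again, and move clear, leaving the sensor over the flask. Only push the arm, never pinch it between the fingers; press the button only when the sensor is over the flask, and leave all the glassware standing where it is.

Things in the scene. Friction and masses are not known exactly. Their poses are not given: they have to be found in the camera images.
- hub (a point): point on the upright axis of the swing arm, 150 mm above the bench, at the bar's mid-height. It belongs to the fixed reader: round foot 120 mm across, 14 mm thick; steel mast 36 mm across; on it the arm's round hub 48 mm across, top at 175 mm. Its axes are the foot's: swing_arm is measured from its -x.
- sensor (a point): centre of the underside of the sensor head at the arm's outer end, 140 mm from the hub axis, 120 mm above the bench. Head: 40 x 40 x 50 mm block (120 to 170 mm up), black sensor tube 24 mm across below it down to 115 mm. From hub to head runs a straight level bar 18 mm wide, 30 mm high (135 to 165 mm up), free to be pushed on either side 30 to 115 mm from the axis.
- swing_arm (a joint): angle of the arm about the upright hub axis, rad, growing anticlockwise from above; at 0 it points along -x of hub (roughly to the robot). Stops at -2.9 and 2.9; stays where left (3 to 6 N on the bar's side 85 mm from the axis moves it). Starts in -0.8 to 0.8; four vessels stand near -2.4, -1.3, 1.3, 2.4, in any order. Pressing both sides of the arm at once counts as pinching.
- flask_mouth (a point): centre of the mouth of the conical flask, 105 mm above the bench. Amber glass, loose, base 82 mm across narrowing from 12 mm above the bench to a neck 42 mm across at 75 mm and 40 mm at 100 mm, open at the top; lip 46 mm across. It stands on the bench 134 to 146 mm from the hub axis. Not to be moved.
- read_button (a joint): travel of the read button, m: 0 up, 0.006 fully down; a spring brings it up again; about 4 N holds it fully down.
- read_button_top (a point): centre of the top face of the read button (round, 32 mm across, 97 mm above the bench, 10 mm proud of its housing), pressed straight down. It sits in a low housing on the console, a fixed grey box 90 x 80 x 75 mm standing on the robot's side of the mast.
- beaker: bystander: open amber glass beaker, 70 mm across, 90 mm high, loose; origin at the centre of its underside.
- jar: bystander: amber glass jar with a white cap, 64 mm across, 75 mm high, loose; origin at the centre of its underside.
- dish: bystander: low open amber glass bowl, 84 mm across, 40 mm high, loose; origin at the centre of its underside.

How it is judged:
On the way, in this order (a step that is already met when the one before it is completed fails the run):
1. the sensor stands still over the flask's mouth, the button up (horizontal distance between sensor and flask_mouth below 0.015 m and velocity of joint swing_arm between -0.05 and 0.05 rad/s and value of joint read_button below 0.002 m), for 0.2 s.
2. the read button is pressed fully down with the sensor over the flask (horizontal distance between sensor and flask_mouth below 0.015 m and value of joint read_button above 0.0048 m), for 0.03 s.
At the end, for the whole second after the job is handed in: The sensor is within 15 mm (seen from above) of the centre of the flask's mouth and still, the read button is up again after having been pressed at least 4.8 mm down, and the flask, beaker, jar and dish stand upright within 12 mm of where they were (horizontal distance between sensor and flask_mouth below 0.015 m and value of joint read_button below 0.002 m and velocity of joint swing_arm between -0.03 and 0.03 rad/s and distance of each of flask_mouth, beaker, jar, dish from where it was at the start of the episode below 0.012 m and angle between each of flask_mouth, beaker, jar, dish's own z axis and vertical below 0.1 rad); the robot touches nothing.
It fails at once if a glass vessel is moved more than 12 mm, lifted or tipped (distance of any of flask_mouth, beaker, jar, dish from where it was at the start of the episode above 0.012 m or angle between any of flask_mouth, beaker, jar, dish's own z axis and vertical above 0.3 rad).
It fails at once if the read button is pressed (over 3 mm) while the sensor is not over the flask (value of joint read_button above 0.003 m and not (horizontal distance between sensor and flask_mouth below 0.015 m)).
It fails at once if the arm is pinched: fingers press on both its sides at once ((contact force between the fingers and swing_arm_c2 above 1 N or contact force between the fingers and swing_arm_c3 above 1 N) and (contact force between the fingers and swing_arm_c4 above 1 N or contact force between the fingers and swing_arm_c5 above 1 N)).
It also fails if it takes over 51 s, if anything falls off the work surface, if the arm or the gripper's body presses on something with over 40 N, if the wrist force passes 120 N, or if a joint passes its speed limit or range.

## Working session

There is one attempt and no reset: what is moved stays moved. The work goes in short steps, Python scripts to look and compute and a shell command to move; the robot and the scene stay as the last step left them, time stands still between calls to the robot, and variables do not carry over. Pictures are saved under pics/ and viewed, at most 10 in all, crops included, and the job is handed in when it is done.

```bash
mkdir -p pics; cat > h.py <<'E'
import numpy as np, cv2
from plant import robot
def cam(n):
    p=robot.camera_params(n); return np.array(p["K"]),np.array(p["extrinsics"])
def cloud(n,d):
    K,E=cam(n); v,u=np.mgrid[0:d.shape[0],0:d.shape[1]]
    P=np.stack([(u-K[0,2])/K[0,0]*d,(v-K[1,2])/K[1,1]*d,d],-1)
    return (P-E[:3,3])@E[:3,:3]
def ray(n,u,v,z):
    K,E=cam(n); c=-E[:3,:3].T@E[:3,3]; r=E[:3,:3].T@np.linalg.solve(K,[u,v,1.]); return c+r*(z-c[2])/r[2]
def proj(n,p):
    K,E=cam(n); q=K@(E[:3,:3]@np.array(p)+E[:3,3]); return q[:2]/q[2]
def shot(n,tag):
    im,d=robot.get_image(n); cv2.imwrite(f"pics/{tag}.png",im[:,:,::-1]); np.savez(f"{tag}.npz",im=im,d=d); return im,d
E
python3 - <<'E'
from h import *
for n in("top","side"):
    im,d=shot(n,n+"0"); K,X=cam(n); print(n,K[0,0],-X[:3,:3].T@X[:3,3],X[2,:3])
print(robot.get_obs())
E
```

```text
top 359.2693624197295 [0.5374073  0.03176213 0.76441998] [ 0.02916922 -0.01176767 -0.99950522]
side 396.3018756210466 [ 0.11171365 -0.41650368  0.56610836] [ 0.58750651  0.55582098 -0.5881319 ]
{'time_s': 0.1, 'joint_positions': array([ 1.06552745,  0.42667407,  0.07386719,  1.6065669 , -0.03408808,
        1.11080547, -0.06709787]), 'qvel': array([ 0.00066313, -0.00072434, -0.00224898,  0.00044697,  0.0001067 ,
       -0.00018421,  0.0006144 ]), 'effort': array([ 9.87364096e-03, -9.51519442e+01,  3.77233878e+00, -4.64392662e+01,
        1.96661678e-02,  6.54705131e-03,  6.27835448e-05]), 'tcp_pos': array([ 0.23493865, -0.63238516,  0.23066743]), 'eef_rot': array([-3.09089447e+00, -5.55635322e-01,  4.86633563e-04]), 'contact_force': array([-0.26746742, -0.58037817, -0.32026542]), 'wrist_torque': array([ 0.01845896, -0.0034037 ,  0.03443967]), 'finger_force': 0.0, 'finger_gap': 0.08536981713491781}
```

View pics/top0.png

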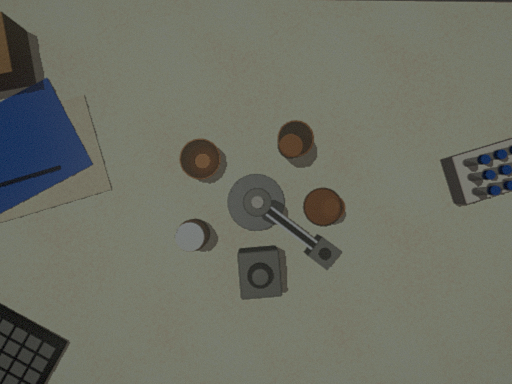

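View pics/side0.png

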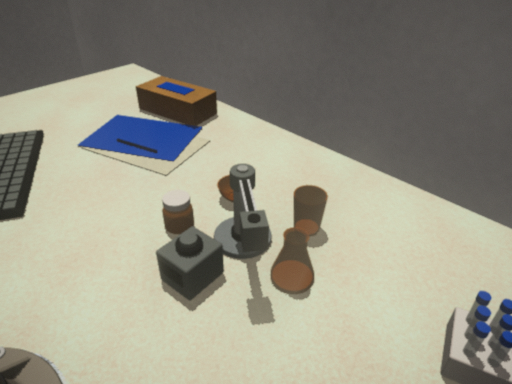

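```bash
python3 - <<'E'
from h import *
z=np.load("top0.npz"); im,d=z["im"],z["d"]; P=cloud("top",d); hsv=cv2.cvtColor(im,cv2.COLOR_RGB2HSV)
print("hubtop",ray("top",257,202,.175))
for nm,u,v in(("jar",192,236),("A",202,158),("B",295,138),("C",323,207)):
    print(nm,"z med",np.median(P[v-4:v+5,u-4:u+5,2]).round(3),"at0",ray("top",u,v,0).round(3))
for lo,hi,n in((.168,.182,"hubtop/head"),(.16,.168,"bar"),(.09,.102,"button"),(.07,.08,"console"),(.1,.11,"flaskrim?"),(.085,.095,"bk"),(.035,.045,"dish")):
    m=((P[...,2]>lo)&(P[...,2]<hi)&(d>0)&(abs(P[...,0]-.5)<.25)&(abs(P[...,1])<.25)).astype(np.uint8)
    k,l,s,c=cv2.connectedComponentsWithStats(m)
    for i in range(1,k):
        if s[i,4]>15:
            Q=P[l==i]; print(n,s[i].tolist(),Q.mean(0).round(4),(Q.max(0)-Q.min(0)).round(3),"mid",((Q.max(0)+Q.min(0))/2).round(4))
m=((hsv[...,0]<14)&(hsv[...,1]>110)).astype(np.uint8)
for n,f in(("top","top0"),("side","side0")):
    im=np.load(f+".npz")["im"];hsv=cv2.cvtColor(im,cv2.COLOR_RGB2HSV)
    m=((hsv[...,0]<14)&(hsv[...,1]>110)).astype(np.uint8)
    k,l,s,c=cv2.connectedComponentsWithStats(m)
    for i in range(1,k):
        if s[i,4]>80: print(n,s[i].tolist(),c[i].round(1),ray(n,*c[i],0).round(3))
a=cv2.resize(np.load("top0.npz")["im"][100:310,160:370,::-1],None,fx=2.8,fy=2.8,interpolation=cv2.INTER_CUBIC); cv2.imwrite("pics/topc.png",cv2.convertScaleAbs(a,alpha=1.5,beta=10))
E
```

```text
hubtop [0.53710975 0.02110894 0.175     ]
jar z med 0.074 at0 [0.464 0.155 0.   ]
A z med 0.004 at0 [0.63  0.136 0.   ]
B z med 0.004 at0 [ 0.674 -0.063  0.   ]
C z med 0.077 at0 [ 0.527 -0.123  0.   ]
hubtop/head [243, 188, 28, 29, 634] [0.5373 0.0217 0.1714] [0.046 0.045 0.009] mid [0.5371 0.0218 0.1726]
hubtop/head [308, 237, 34, 34, 588] [ 0.4533 -0.0901  0.1706] [0.054 0.054 0.008] mid [ 0.4528 -0.0909  0.1718]
bar [264, 206, 58, 50, 639] [ 0.4936 -0.0365  0.1638] [0.081 0.095 0.008] mid [ 0.4901 -0.0385  0.164 ]
button [332, 198, 11, 20, 47] [ 0.528  -0.1318  0.0982] [0.035 0.018 0.011] mid [ 0.5278 -0.1287  0.0964]
button [251, 268, 18, 18, 230] [0.3999 0.0146 0.0965] [0.031 0.032 0.01 ] mid [0.399  0.0141 0.0951]
console [282, 123, 29, 25, 64] [ 0.6766 -0.065   0.0751] [0.045 0.055 0.01 ] mid [ 0.6668 -0.0552  0.0749]
console [317, 196, 11, 23, 50] [ 0.5298 -0.1033  0.0736] [0.042 0.019 0.01 ] mid [ 0.5282 -0.1063  0.075 ]
console [175, 222, 29, 30, 680] [0.4705 0.1489 0.0746] [0.056 0.054 0.008] mid [0.4703 0.1491 0.0741]
console [237, 250, 45, 50, 1439] [0.4004 0.0145 0.074
[... 388 characters left out ...]
[ 0.6743 -0.0636  0.04  ] [0.041 0.051 0.009] mid [ 0.6664 -0.0546  0.04  ]
dish [179, 139, 41, 41, 251] [0.6252 0.1396 0.0387] [0.081 0.081 0.008] mid [0.6234 0.1364 0.039 ]
dish [309, 191, 28, 33, 116] [ 0.5335 -0.1     0.0398] [0.065 0.056 0.01 ] mid [ 0.5278 -0.1142  0.04  ]
dish [196, 220, 12, 26, 34] [0.4785 0.1242 0.0414] [0.05  0.022 0.01 ] mid [0.4754 0.1293 0.04  ]
top [280, 144, 22, 13, 91] [289.5 150.2] [ 0.648 -0.051  0.   ]
top [305, 189, 35, 35, 545] [321.6 206.4] [ 0.529 -0.12   0.   ]
side [221, 188, 13, 13, 83] [227.8 193.9] [0.623 0.16  0.   ]
side [296, 219, 19, 17, 162] [304.4 226.1] [ 0.661 -0.044  0.   ]
side [272, 260, 41, 30, 649] [291.7 273.8] [ 0.536 -0.113  0.   ]
```

View pics/topc.png

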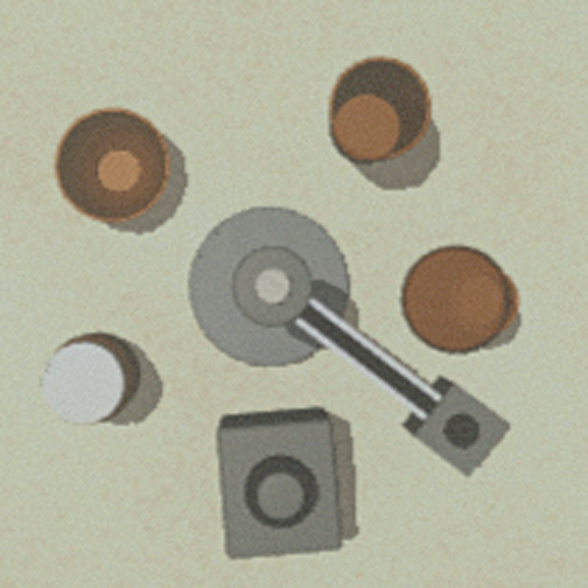

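The top crop shows the flask at px (322,206), seen from above and narrowing. The beaker is at (297,138), the dish at (199,158) and the jar at (189,235). The arm points to its head at (324,253), the button is at (260,276) and the hub is at (257,202). Measured distances are 0.140 m from hub to head and 0.142 m from hub to flask, both as given. The arm has to turn from 53° to 86.5°, anticlockwise, so I push from the console side.

```bash
python3 -m creep '0.02 0.056 0 -2; 0.02 0.056 0 -2; 0.02 0.056 0 -2; 0.02 0.056 0 -2; 0.02 0.056 0 -2; 0.02 0.056 0 -2; 0.02 0.056 0 -2; 0.02 0.056 0 -2; 0.02 0.056 0 -2; 0.02 0.056 0 -2; 0.02 0.056 0 0; 0 0 0 0' 0
```

```text
time_s: 1.6
tcp_pos: [0.4559, -0.0126, 0.2313]
eef_rot: [-3.14, -0.02, -0.001]
contact_force: [0.5, -1.1, -0.1]
finger_gap: 0.0001
finger_force: 0.0
```

```bash
python3 -m creep '0 0 -0.03 0; 0 0 -0.03 0; 0 0 -0.03 0; 0 0 0 0; 0.008 -0.007 0 0; 0.008 -0.007 0 0; 0.005 -0.005 0 0; 0.005 -0.005 0 0; 0.005 -0.005 0 0; 0.005 -0.005 0 0; 0.004 -0.005 0 0; 0 0 0 0'
cat > m.py <<'E'
from h import *
import sys
im,d=shot("top",sys.argv[1]); P=cloud("top",d); H=np.array([.537,.0215]);F=np.array([.5285,-.120])
m=(P[...,2]>.160)&(P[...,2]<.173)&(d>0); D=P[...,:2]-H; r=np.linalg.norm(D,axis=-1)
# head: far part of the arm, r 0.125..0.17
k=m&(r>.12)&(r<.172)&(P[...,1]<0)
Q=P[k][:,:2]; c,s,a=cv2.minAreaRect(Q.astype(np.float32)*1000); print("head rect mm",c,s)
t=np.degrees(np.arctan2(-(c[1]/1000-H[1]),-(c[0]/1000-H[0])));tf=np.degrees(np.arctan2(*(-(F-H))[::-1]))
S=H-.14*np.array([np.cos(np.radians(t)),np.sin(np.radians(t))]); print("theta",t,"target",tf,"n",k.sum(),"sensor",S,"dist",np.linalg.norm(S-F))
o=robot.get_obs(); print(o["time_s"],o["tcp_pos"],o["contact_force"])
E
python3 m.py top1
```

```text
time_s: 3.1
tcp_pos: [0.4954, -0.0563, 0.1413]
eef_rot: [3.141, 0.009, 0.0]
contact_force: [-0.3, 0.0, 0.2]
finger_gap: -0.0002
finger_force: 0.0
head rect mm (0.0, 0.0) (0.0, 0.0)
theta 2.2927405516738424 target 86.56233500763477 n 0 sensor [0.39711207 0.01589927] dist 0.18902750992933257
3.15 [ 0.49538286 -0.05618065  0.14138506] [-0.15009241  0.74456431  0.07919746]
```

View pics/top1.png

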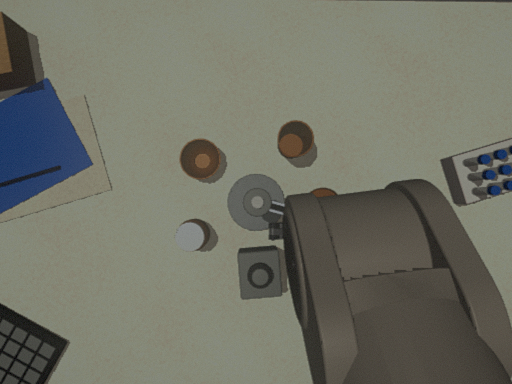

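The top view is hidden by the robot's forearm, which covers the area around px (370,280). I'll use the side view instead.

```bash
python3 -c "
from h import *
shot('side','side1')"
```

```text
(no output)
```

View pics/side1.png

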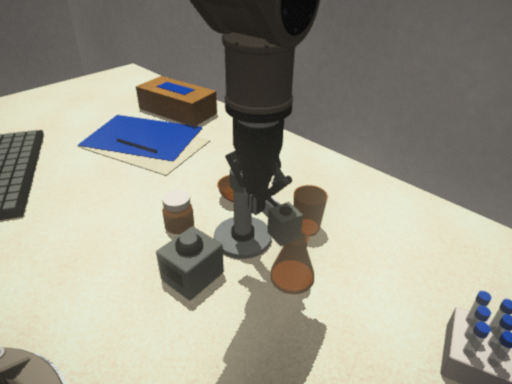

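The side view shows the sensor head at px (285,222), with its top face around (285,209), still short of the flask neck. I'll fit the top face from depth, checking it against side0, where the answer is known.

```bash
cat > s.py <<'E'
from h import *
import sys
H=np.array([.537,.0215]);F=np.array([.5285,-.120])
tag=sys.argv[1]
if tag!="side0" and tag!="side1": shot("side",tag)
d=np.load(tag+".npz")["d"]; P=cloud("side",d); r=np.linalg.norm(P[...,:2]-H,axis=-1)
for lo,hi in((.166,.176),(.125,.162)):
    k=(abs(P[...,2]-(lo+hi)/2)<(hi-lo)/2)&(r>.112)&(r<.175)&(P[...,1]<-.03)&(d>0)
    n,l,s,c=cv2.connectedComponentsWithStats(k.astype(np.uint8)); 
    if n<2: continue
    i=1+np.argmax(s[1:,4]); Q=P[l==i]
    q,sz,a=cv2.minAreaRect((Q[:,:2]*1000).astype(np.float32)); c=np.array(q)/1000
    t=np.arctan2(*(H-c)[::-1]); S=H-.14*np.array([np.cos(t),np.sin(t)])
    print(tag,lo,s[i].tolist(),"centre",c.round(4),"size",np.round(sz,1),"r",np.hypot(*(c-H)).round(4),"theta",np.degrees(t).round(1),"S",S.round(4),"off",np.hypot(*(S-F)).round(4))
o=robot.get_obs(); print(o["time_s"],o["tcp_pos"].round(4),o["contact_force"].round(1))
E
python3 s.py side0; python3 s.py side1
```

```text
side0 0.166 [239, 209, 30, 21, 494] centre [ 0.4537 -0.0882] size [42.4 40.2] r 0.1378 theta 52.8 S [ 0.4523 -0.09  ] off 0.0819
side0 0.125 [239, 216, 29, 34, 499] centre [ 0.4399 -0.0897] size [29.9 57.4] r 0.1477 theta 48.9 S [ 0.4449 -0.0839] off 0.091
3.2 [ 0.4954 -0.056   0.1415] [ 0.2 -0.3  0. ]
side1 0.166 [268, 201, 35, 24, 480] centre [ 0.5019 -0.1093] size [46.7 41.1] r 0.1354 theta 75.0 S [ 0.5007 -0.1137] off 0.0285
side1 0.125 [267, 214, 35, 31, 591] centre [ 0.4899 -0.1176] size [30.5 56.9] r 0.1469 theta 71.3 S [ 0.4921 -0.1111] off 0.0374
3.2 [ 0.4954 -0.056   0.1415] [ 0.2 -0.3  0. ]
```

```bash
python3 -m creep '0.003 0 0 0; 0.003 0 0 0; 0.003 0 0 0; 0.003 0 0 0; 0 0 0 0; 0 0 0 0'; python3 s.py side2
```

```text
time_s: 3.95
tcp_pos: [0.5075, -0.0555, 0.1414]
eef_rot: [-3.141, -0.011, -0.001]
contact_force: [0.1, 0.8, -0.3]
finger_gap: -0.0
finger_force: 0.2
side2 0.166 [277, 197, 35, 24, 460] centre [ 0.5198 -0.1127] size [46.2 41.6] r 0.1353 theta 82.7 S [ 0.5192 -0.1174] off 0.0096
side2 0.125 [276, 211, 35, 29, 579] centre [ 0.5085 -0.1235] size [29.7 56.2] r 0.1478 theta 78.9 S [ 0.51   -0.1159] off 0.0189
4.0 [ 0.5075 -0.0555  0.1414] [ 0.2  0.3 -0.3]
```

```bash
python3 -m creep '0.0025 0 0 0; 0.0025 0 0 0; 0 0 0 0; 0 0 0 0; -0.01 0.005 0 0; -0.02 0.01 0 0; -0.02 0.02 0 0; -0.02 0.02 0 0; -0.01 0.01 0.0 0; -0.005 0.005 0 0; 0 0 0 0; 0 0 0 0'; python3 s.py side3; python3 m.py top3
```

```text
time_s: 5.5
tcp_pos: [0.4276, 0.0139, 0.1413]
eef_rot: [-3.141, -0.009, -0.0]
contact_force: [0.1, -0.7, -0.4]
finger_gap: -0.0001
finger_force: 0.0
side3 0.166 [280, 195, 35, 23, 455] centre [ 0.5276 -0.1132] size [46.2 42.2] r 0.1351 theta 86.0 S [ 0.5273 -0.1182] off 0.0022
side3 0.125 [279, 209, 35, 29, 570] centre [ 0.5174 -0.1247] size [30.6 56.6] r 0.1475 theta 82.4 S [ 0.5184 -0.1173] off 0.0105
5.55 [0.4275 0.0139 0.1413] [-0.1  0.4  0.1]
head rect mm (527.16064453125, -118.19233703613281) (41.019744873046875, 39.93284225463867)
theta 85.97097437259626 target 86.56233500763477 n 537 sensor [ 0.52716334 -0.118154  ] dist 0.002279113160797564
5.6 [0.42743648 0.0139421  0.14121669] [ 0.33316348 -0.22674012  0.56159388]
```

View pics/side3.png

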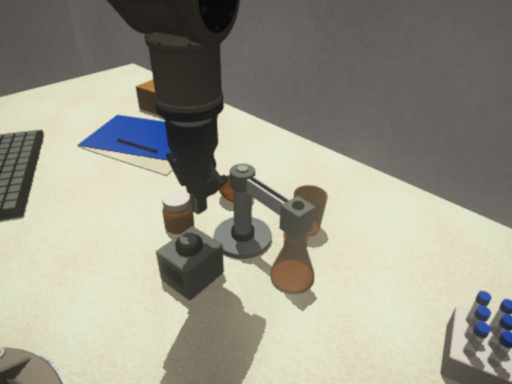

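View pics/top3.png

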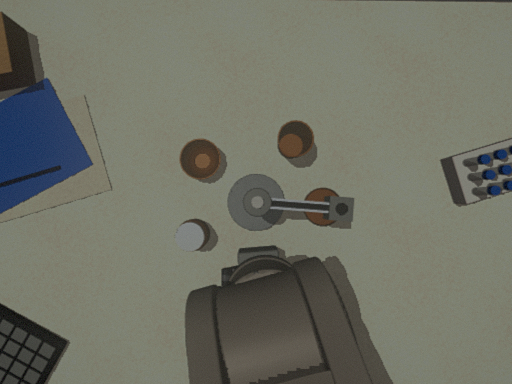

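Both views agree: the head is at px (341,208) in the top view and over the flask neck at (297,235) in the side view, about 2 mm off the mouth. Next is the button; first I'll see how far back the tool can reach.

```bash
python3 -m creep '-0.01 0 0 0; -0.01 0 0 0; -0.008 0 0 0; 0 0 0 0; 0 0 0 0'
```

```text
time_s: 6.22
tcp_pos: [0.3994, 0.0143, 0.1415]
eef_rot: [-3.142, -0.01, -0.001]
contact_force: [0.0, -0.3, -0.2]
finger_gap: -0.0
finger_force: 0.0
```

```bash
python3 -m creep '0 0 -0.02 0; 0 0 -0.016 0; 0 0 0 0; 0 0 0 0'
```

```text
time_s: 6.72
tcp_pos: [0.3995, 0.0144, 0.1057]
eef_rot: [-3.141, -0.011, -0.001]
contact_force: [0.3, 0.8, 0.8]
finger_gap: -0.0001
finger_force: 0.0
```

```bash
python3 -m creep '0 0 -0.006 0; 0 0 -0.003 0; 0 0 -0.003 0; 0 0 -0.003 0; 0 0 0 0; 0 0 0 0'
```

```text
time_s: 7.48
tcp_pos: [0.3993, 0.0143, 0.0908]
eef_rot: [3.141, 0.01, 0.001]
contact_force: [-4.1, -1.0, 19.6]
finger_gap: 0.0001
finger_force: 9.6
```

19.6 N is well past the 4 N spring, so the button is on its stop. Lift off and move clear.

```bash
python3 -m creep '0 0 0.005 0; 0 0 0.01 0; 0 0 0.03 0; 0 0 0.05 0; 0 0 0.05 0; 0 0.05 0 0; 0 0.06 0 0; 0 0.06 0 0; 0.02 0.04 0 0; 0 0 0 0; 0 0 0 0'; python3 s.py side4; python3 m.py top4; python3 - <<'E'
from h import *
P=cloud("side",np.load("side4.npz")["d"]); k=(np.hypot(P[...,0]-.3995,P[...,1]-.0145)<.010)&(P[...,2]>.08); print("button z",np.median(P[k][:,2]))
P0=cloud("side",np.load("side0.npz")["d"]); k=(np.hypot(P0[...,0]-.3995,P0[...,1]-.0145)<.010)&(P0[...,2]>.08); print("before",np.median(P0[k][:,2]))
for f in("side0","side4","top0","top4"):
    hsv=cv2.cvtColor(np.load(f+".npz")["im"],cv2.COLOR_RGB2HSV); m=((hsv[...,0]<14)&(hsv[...,1]>110)).astype(np.uint8)
    k,l,s,c=cv2.connectedComponentsWithStats(m); print(f,[c[i].round(1).tolist() for i in range(1,k) if s[i,4]>80])
E
```

```text
time_s: 8.85
tcp_pos: [0.4187, 0.2239, 0.2352]
eef_rot: [3.141, 0.011, -0.001]
contact_force: [0.0, 0.1, -0.0]
finger_gap: 0.0001
finger_force: 0.0
side4 0.166 [280, 195, 35, 24, 456] centre [ 0.5278 -0.1139] size [46.3 42. ] r 0.1357 theta 86.1 S [ 0.5275 -0.1182] off 0.0021
side4 0.125 [279, 209, 35, 29, 572] centre [ 0.5172 -0.1243] size [30.1 56.3] r 0.1471 theta 82.3 S [ 0.5181 -0.1172] off 0.0107
8.9 [0.4188 0.2235 0.2353] [ 0.9 -0.8 -0.4]
head rect mm (527.1163330078125, -117.91185760498047) (40.73314666748047, 39.86871337890625)
theta 85.94477467235626 target 86.56233500763477 n 544 sensor [ 0.52709949 -0.11814949] dist 0.0023207390637084743
8.95 [0.41886369 0.22328205 0.23535725] [ 0.24854365 -0.01918463  0.1260014 ]
button z 0.09798492600593474
before 0.09785108393216355
side0 [[227.8, 193.9], [304.4, 226.1], [291.7, 273.8]]
side4 [[228.2, 194.2], [292.4, 273.1]]
top0 [[289.5, 150.2], [321.6, 206.4]]
top4 [[319.7, 194.5], [316.3, 217.6]]
```

View pics/side4.png

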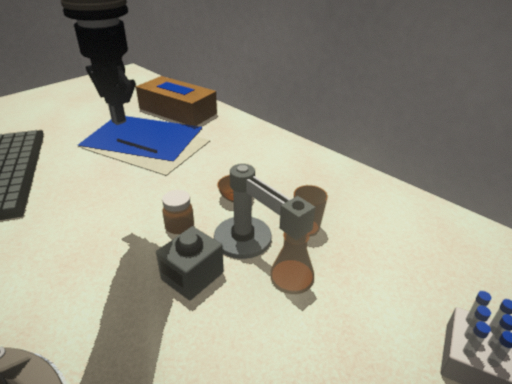

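The side view shows the head over the flask neck at px (297,215), the button up at (189,240), all the glassware in place, and the robot clear at the upper left.

```bash
python3 -c "
from plant import robot
print(robot.close_job())"
```

```text
the job is handed in; nothing more can be done
None
```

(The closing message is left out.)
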